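# Close the moisture analyser and start it

## Robot

A 6-joint arm with a two-finger parallel gripper is mounted at the origin on the work surface. World frame = base frame: x ahead of the robot, y to its left, z up, the work surface at z = 0. Lengths are in m, angles in rad, forces in N, time in s.
With the tool pointing down it reaches from about 0.3 to 0.775 m from the base axis. Payload 14.6 kg.
Tool frame: the origin (TCP) lies at the very end of the fingers, on their centre line; the grasp point (between the pads) lies 19 mm behind it; z points along the fingers, y is the line along which they close (so a half turn about z gives the same grasp; the last joint's range is limited). The gripper opens to 94 mm and grips with 3 to 60 N. Pads are 16 mm wide; open, the fingers measure 119 mm over their backs; the gripper's body (75 mm by 177 mm) begins 78 mm behind the grasp point.
Start: joints at [1.165, 0.3, 1.521, -0, 1.321, -0.067], TCP at [0.183, 0.519, 0.205] pointing down, gripper open.
Joint ranges: [-3.03, 3.03], [-0.79, 2.21], [0.23, 2.52], [-1.04, 4.18], [0, 3.07], [-2.55, 2.55]. Speed limits (rad/s): [2.22, 2.22, 2.57, 3.14, 3.14, 3.14].

## Interface

Orientations are given as [roll, pitch, yaw] about the fixed x, y, z axes, in that order (R = Rz(yaw) Ry(pitch) Rx(roll)).
In Python, from station import ctrl gives the robot as it stands.
- The arm moves only by the tool carry_out, never from a script. Its argument "motion" is text: rows parted by semicolons, each of 7 numbers parted by spaces: the shift along the world's x, y, z in m, then the turn, a rotation vector about the world's x, y, z in degrees, then the closure in counts, from 0 (fully open) to 255 (shut). In form: dx dy dz wx wy wz hand; .... A call has 1 to 20 rows; each row shifts and turns the commanded pose from where the row before left it; what a row does not reach is not made up. A row lasts 1/12 s, in which the tool goes at most 41.7 mm and 7.16 degrees, less where a joint would pass 70% of its speed; a pose out of reach is approached as far as the arm can. A call is refused whole if a number of a shift passes 0.0417 or a number of a turn 7.16, either way. A call with a gripper value outside its range is refused whole. The fingers move at their own pace and stop on an object; "grip_force" is the grip in N (left out, the last holds). Time passes only in rows, so rows that do not move let the fingers close. It gives the time, the measured TCP pose, the force, the opening and the grip force at its end, in the units of the state.
- ctrl.get_obs(): the state, without advancing time (a new reading comes with each control period).
- ctrl.camera(name): name is "scene" or "side" or "wrist"; returns a dict with "pixels" (400x640x3 uint8, red, green, blue), "range_z" (400x640 float32, m along the optical axis (not along the pixel's ray), 0 where there is no reading), "K" (3x3 intrinsics, pixels), "position" and "attitude" of the camera in the world. Camera axes: x right, y up, looking along -z (the intrinsics and any distortion apply to the point x, -y, -z); pixel columns grow to the right and rows downward; lengths in m; the calibration is good to about 2 mm. A picture is of the moment at which its call begins.
- ctrl.hand_in(): hands the job in; it is judged then, once.
The state is a dict: "time_s": time; "qpos": joint angles; "joint_vel": joint speeds; "tau": joint torques, N m; "ee_pos": TCP position; "eef_rot": TCP orientation; "force": force on the tool from outside, world axes, zero at the start; "moment": the same for the moment, N m; "grip_width": finger opening in m; "grip_force": force on a finger pad.
Only numpy, scipy, OpenCV 4.12 (cv2) and the standard library are available. Lean on these libraries where they do the work, as an engineer would, in place of code of your own. Each camera call takes 0.05 s, during which the arm holds its last target. There are 200 camera calls.

## Task

The gravel sample is in the moisture analyser: push its open hood down with your fingertips, gently and without slamming, until it is fully shut, and then press the green start key all the way down and let go. Nothing is to be gripped or picked up: do not touch the lamp glass on the inside of the hood, do not press the red stop key, do not start before the hood is shut, and leave the sample dish, the tins and the wash bottle where they stand.

Things in the scene. Friction and masses are not known exactly. Their poses are not given: they have to be found in the camera images.
- analyser: white bench moisture analyser, fixed, 190 mm wide (y), 80 high, local x -145 to +123. Origin on its underside on the table, z up; local -x is its front, facing the robot. Front console (x -145 to -75, top z 80): blue panel, green start key on the -y side, red stop key on the +y side, display between. Behind it the open drying chamber (floor z 55) under the hood, hinged at the back (x +100, z 80)
- hood (a joint): angle of the hood, rad: 0 is fully shut, level on the chamber; it grows as the hood opens, up to 1.6 (1.57 is upright). It starts between 1.0 and 1.45. The hinge is stiff (0.6 N m of friction, up to 6 N at the orange patch): the hood stays where it is left; no latch
- hood_hinge (a point): middle of the hood's hinge axis (the analyser's y axis), 80 mm above the table. Its axes turn with the hood: x from the hood's front edge to the hinge, z out of its outer face. The hood: grey shell 172 long x 190 wide x 35 mm thick, from the hinge along -x; the flat outer face lies 35 mm along +z from the axis (115 mm above the table when shut)
- hood_patch (a point): middle of the orange patch (35 x 90 mm) on the hood's outer face where it is pushed, 140 mm from the hinge axis towards the front edge (32 mm from that edge), on the face. Axes as hood_hinge. When the hood stands open it faces up and away from the robot
- lamp (a point): middle of the amber ring lamp on the hood's inside, the side that faces the robot when the hood stands open, 87 mm from the hinge axis. The lamp, its bright reflector and the glass cover over them (158 x 178 mm, 4 mm inside the hood's rim) fill the inside of the hood and are not to be touched (hood_c5 in the rules)
- start_top (a point): middle of the top of the round green start key, diameter 24 mm, on the console, local x -110, y -55; 102 mm above the table; z up; it goes down with the key
- start (a joint): travel of the start key in m: 0 is up, 0.006 fully down; spring key, fully down at about 4 N
- stop_top (a point): middle of the top of the round red stop key, the same size, local x -110, y +55; not to be pressed
- stop (a joint): travel of the stop key in m, 0 is up, 0.006 fully down
- dish: loose aluminium sample dish, diameter 94, 10 mm high, with pieces of gravel, on its round support in the chamber, 61 mm above the table. Origin at the centre of its underside, z up
- tin_a: loose closed aluminium moisture tin, diameter 61, 50 mm high, on the table beside the analyser. Origin at the centre of its underside, z up
- tin_b: a second tin like tin_a
- wash_bottle: loose white wash bottle with a red cap, diameter 60, 150 mm high, on the table beside the analyser. Origin at the centre of its underside, z up
Mind the look-alikes: they are no part of the job. Leave any pink or turquoise look-alike of the tin_a alone. Of the things shaped like the dish, the aluminium one is meant.

How it is judged:
On the way, in this order (a step that is already met when the one before it is completed fails the run):
1. the hood is fully shut (value of joint hood below 0.03 rad and value of joint start below 0.002 m), for 0.2 s.
2. the start key is pressed down (value of joint start above 0.0045 m), for 0.05 s.
3. the start key is let go (value of joint start below 0.002 m), for 0.1 s.
At the end, for the whole second after the job is handed in: the hood is shut to within 0.03 rad (about 5 mm at its front edge), the start key has been pressed at least 4.5 mm after that and is up again, the stop key is up, the dish is within 10 mm of where it was, and the tins and bottle stand upright within 30 mm of where they were (all of step 1 and value of joint stop below 0.002 m and distance of dish from where it was at the start of the episode below 0.01 m and linear speed of dish below 0.02 m/s and distance of each of tin_a, tin_b, wash_bottle from where it was at the start of the episode below 0.03 m and angle between each of tin_a, tin_b, wash_bottle's own z axis and vertical below 0.2 rad); the robot touches nothing.
It fails at once if the hood is slammed (closes faster than 2.5 rad/s) or the analyser is pushed with more than 50 N (velocity of joint hood below -2.5 rad/s or contact force between any of the arm, the fingers and analyser above 50 N).
It fails at once if the start key is pressed while the hood is open (value of joint start above 0.003 m and value of joint hood above 0.03 rad).
It fails at once if the stop key is pressed (value of joint stop above 0.003 m).
It fails at once if the lamp glass inside the hood is touched (contact force between any of the fingers, the arm and hood_c5 above 0.3 N).
It fails at once if the dish is lifted or moved by more than 10 mm, or a tin or the wash bottle is lifted or moved by more than 30 mm or tipped (distance of dish from where it was at the start of the episode above 0.01 m or distance of any of tin_a, tin_b, wash_bottle from where it was at the start of the episode above 0.03 m or angle between any of tin_a, tin_b, wash_bottle's own z axis and vertical above 0.4 rad).
It also fails if it takes over 51 s, if anything falls off the work surface, if the arm or the gripper's body presses on something with over 40 N, if the wrist force passes 120 N, or if a joint passes its speed limit or range.

## Working session

There is one attempt and no reset: what is moved stays moved. The work goes in short steps, Python scripts to look and compute and a tool call to move; the robot and the scene stay as the last step left them, time stands still between calls to the robot, and variables do not carry over. Pictures are saved under pics/ and viewed, at most 10 in all, crops included, and the job is handed in when it is done.

Besides the shell and the picture viewer there is one more tool, called after "Emit:" by a JSON object that holds its "name" and its "arguments". carry_out: Moves the arm, as the interface text tells. Its arguments: {"type":"object","properties":{"motion":{"type":"string"},"grip_force":{"type":"number"}},"required":["motion"]}

```bash
mkdir -p pics
cat > h.py <<'E'
import numpy as np,cv2
from station import ctrl
def snap(n,f=None):
    c=ctrl.camera(n)
    if f: cv2.imwrite('pics/'+f,c['pixels'][:,:,::-1])
    return c
def Rm(c):
    from scipy.spatial.transform import Rotation as R
    a=np.array(c['attitude'],float)
    if a.shape==(3,3): return a
    return (R.from_euler('xyz',a) if a.size==3 else R.from_quat(a)).as_matrix()
def pts(c,u,v):
    K=c['K'];z=c['range_z'][v,u]
    p=np.stack([(u-K[0,2])/K[0,0]*z,-(v-K[1,2])/K[1,1]*z,-z],-1)
    return p@Rm(c).T+c['position'], z
def onplane(c,u,v,h):
    K=c['K'];d=Rm(c)@np.array([(u-K[0,2])/K[0,0],-(v-K[1,2])/K[1,1],-1.])
    o=np.array(c['position']);return o+d*(h-o[2])/d[2]
E
python3 - <<'E'
from h import *
for n in('scene','side'):
    c=snap(n,n+'0.png');print(n,c['position'],c['attitude'],c['K'].tolist(),[k for k in c])
print(ctrl.get_obs())
E
```

```text
scene [0.62134573 0.7099512  0.78105277] [ 0.73428696 -0.00780122  3.08313064] [[387.5323473742113, 0.0, 315.54484521258917], [0.0, 387.5323473742113, 196.36661996348326], [0.0, 0.0, 1.0]] ['pixels', 'range_z', 'K', 'position', 'attitude']
side [0.38840479 0.7923959  0.73102607] [ 0.82478702  0.01672807 -2.90113969] [[390.45793035964914, 0.0, 315.71187052432214], [0.0, 390.45793035964914, 199.90852383693172], [0.0, 0.0, 1.0]] ['pixels', 'range_z', 'K', 'position', 'attitude']
{'time_s': 0.1, 'qpos': array([ 1.16538463e+00,  3.00390786e-01,  1.52152350e+00, -1.09432567e-05,
        1.32071688e+00, -6.66182088e-02]), 'joint_vel': array([ 2.35181012e-04, -2.67558394e-03, -1.28173415e-03,  1.10292631e-04,
       -2.95671855e-05, -7.71443837e-04]), 'tau': array([ 2.96052705e-03, -5.32644296e+01, -3.53281903e+01,  7.09686172e-02,
        2.35509127e-02, -7.56759050e-05]), 'ee_pos': array([0.18271128, 0.51850748, 0.20495475]), 'eef_rot': array([-3.14055574e+00, -5.85561265e-05,  2.80280185e+00]), 'force': array([ 0.55805915, -0.01321012,  0.86879475]), 'moment': array([-0.02215071, -0.03048081,  0.0054056 ]), 'grip_force': 0.0, 'grip_width': 0.09397378646311366}
```

View pics/scene0.png

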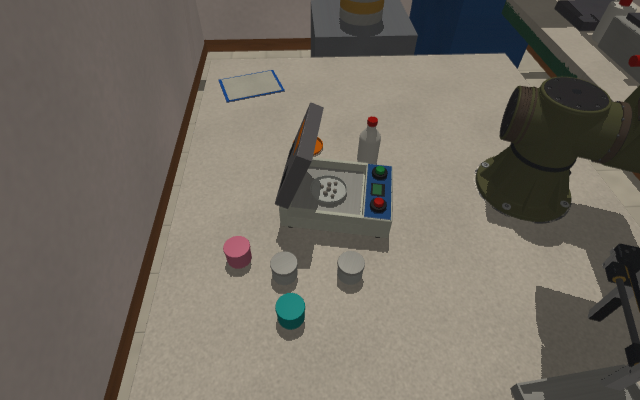

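View pics/side0.png

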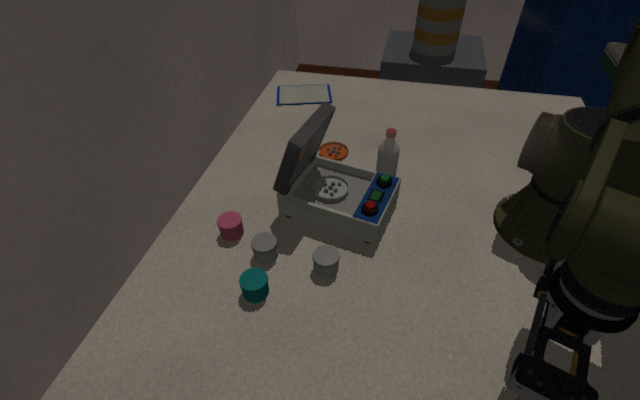

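The scene view shows the analyser with its hood open at (300,160), green key at (380,171), red key at (378,203), display at (377,190), and the aluminium dish at (328,190). The grey tins are at (284,267) and (350,266), the bottle at (370,140). The look-alikes are the pink tin (237,251), the turquoise tin (290,310) and the orange dish behind the hood (316,146). In the side view, green is at (384,180), red at (370,207) and the hood at (305,150).

Run:
```python
from h import *
P={}
for n in('scene','side'):
    c=snap(n);hsv=cv2.cvtColor(c['pixels'],cv2.COLOR_RGB2HSV)
    H,S,V=[hsv[:,:,i].astype(int) for i in range(3)]
    roi=np.zeros(H.shape,bool);roi[100:240,270:410]=1
    for nm,m in dict(green=(H>45)&(H<85)&(S>110)&(V>50),red=((H<6)|(H>174))&(S>150)&(V>60),blue=(H>98)&(H<125)&(S>120),orange=(H>5)&(H<25)&(S>130)).items():
        k,l,s,ce=cv2.connectedComponentsWithStats((m&roi).astype('u1')*1 if 0 else (m&roi).astype(np.uint8))
        for i in range(1,k):
            if s[i,4]>25:
                v,u=np.where(l==i);p,z=pts(c,u,v);p=p[z>0]
                print(n,nm,s[i].tolist(),ce[i].round(1),'med',np.median(p,0).round(4),'lo',np.percentile(p,3,0).round(3),'hi',np.percentile(p,97,0).round(3),'onplane.102',onplane(c,*ce[i],.102).round(4))
    # all points in roi; hood = z>0.125
    v,u=np.where(roi);p,z=pts(c,u,v);q=p[(p[:,2]>.13)&(z>0)&(S[v,u]<60)]
    print(n,'high pts',len(q),q.min(0).round(3),q.max(0).round(3))
    np.save(n+'_q.npy',q)
    # table objects
    for nm,(a,b) in (dict(t1=(284,262),t2=(350,260),pink=(237,245),turq=(290,304)) if n=='scene' else dict(t1=(264,242),t2=(326,256))).items():
        print(nm,pts(c,np.array([a]),np.array([b]))[0].round(3), onplane(c,a,b,.05).round(3))
    v,u=np.mgrid[110:165,355:405].reshape(2,-1);p,z=pts(c,u,v);p=p[(p[:,2]>.03)&(p[:,1]<-.08)]
    print('bottle',np.median(p,0).round(3),p.min(0).round(3),p.max(0).round(3))
```

```text
scene green [376, 166, 9, 8, 63] [379.7 169.5] med [0.4126 0.0143 0.1005] lo [ 0.402 -0.     0.094] hi [0.422 0.022 0.103] onplane.102 [0.4132 0.0154 0.102 ]
scene green [373, 184, 9, 11, 83] [376.7 188.8] med [0.4264 0.0634 0.0826] lo [0.415 0.048 0.08 ] hi [0.436 0.079 0.085] onplane.102 [0.4317 0.0813 0.102 ]
scene red [368, 117, 10, 10, 82] [372.1 121.1] med [ 0.4163 -0.1227  0.1486] lo [ 0.405 -0.138  0.137] hi [ 0.427 -0.116  0.151] onplane.102 [ 0.4012 -0.1834  0.102 ]
scene red [374, 198, 10, 9, 79] [378.3 201.9] med [0.4342 0.1219 0.1012] lo [0.423 0.109 0.093] hi [0.444 0.131 0.104] onplane.102 [0.4348 0.1232 0.102 ]
scene blue [364, 164, 27, 55, 735] [378.2 193.2] med [0.425  0.0796 0.0806] lo [ 0.385 -0.019  0.078] hi [0.462 0.151 0.083] onplane.102 [0.4306 0.0958 0.102 ]
scene orange [294, 120, 11, 33, 61] [298.7 136.7] med [0.6146 0.0295 0.2273] lo [ 0.603 -0.014  0.208] hi [0.627 0.07  0.241] onplane.102 [ 0.6134 -0.124   0.102 ]
scene orange [314, 137, 9, 18, 104] [318.  145.6] med [ 0.5547 -0.1988  0.0033] lo [ 0.543 -0.231 -0.001] hi [ 0.568 -0.162  0.012] onplane.1
[... 666 characters left out ...]
red [366, 201, 9, 7, 49] [370.1 204.1] med [0.433  0.121  0.1026] lo [0.424 0.111 0.1  ] hi [0.442 0.129 0.105] onplane.102 [0.4331 0.1197 0.102 ]
side blue [353, 173, 46, 51, 703] [376.  199.2] med [0.4208 0.078  0.0821] lo [ 0.385 -0.013  0.08 ] hi [0.461 0.151 0.09 ] onplane.102 [0.422 0.1   0.102]
side orange [319, 142, 29, 18, 354] [333.4 150.5] med [ 0.5868 -0.2048  0.0037] lo [ 0.547 -0.246  0.001] hi [ 0.63  -0.16   0.012] onplane.102 [ 0.5609 -0.071   0.102 ]
side high pts 1784 [ 0.405 -0.128  0.13 ] [0.664 0.128 0.256]
t1 [[0.658 0.243 0.048]] [0.657 0.245 0.05 ]
t2 [[0.509 0.254 0.052]] [0.509 0.253 0.05 ]
bottle [ 0.416 -0.114  0.098] [ 0.386 -0.144  0.035] [ 0.445 -0.097  0.154]
```

```bash
cat >> h.py <<'E'
g=np.array([.4126,.0135]);r=np.array([.4336,.1215])
ya=(r-g)/np.linalg.norm(r-g);xa=np.array([ya[1],-ya[0]]);org=(g+r)/2+.11*xa
def loc(p): 
    d=np.asarray(p)[...,:2]-org;return np.stack([d@xa,d@ya,np.asarray(p)[...,2]],-1)
def wor(l): 
    l=np.asarray(l);return np.r_[org+l[0]*xa+l[1]*ya,l[2]]
E
python3 - <<'E'
from h import *
print('yaw',np.arctan2(xa[1],xa[0]),'org',org)
for n in('scene','side'):
    q=loc(np.load(n+'_q.npy'));q=q[(q[:,0]>-.02)&(abs(q[:,1])<.11)]
    print(n,len(q),'y',np.percentile(q[:,1],[1,99]).round(3))
    for z in np.arange(.13,.26,.01):
        s=q[abs(q[:,2]-z)<.005]
        if len(s)>5: print(round(z,3),len(s),np.percentile(s[:,0],[2,20,50,80,98]).round(3))
for th in(1.1,1.15,1.2,1.25,1.3,1.35):
    s,c=np.sin(th),np.cos(th)
    f=lambda a,h:(round(.1-a*c+h*s,3),round(.08+a*s+h*c,3))
    print(th,'innertip',f(.172,0),'outertip',f(.172,.035),'patch',f(.14,.035))
E
```

```text
yaw -0.19204801724072976 org [0.53107769 0.04650434]
scene 1733 y [-0.095  0.092]
0.13 28 [0.085 0.094 0.11  0.119 0.119]
0.14 72 [0.082 0.091 0.108 0.116 0.118]
0.15 71 [0.08  0.09  0.104 0.112 0.114]
0.16 80 [0.075 0.084 0.101 0.109 0.111]
0.17 81 [0.071 0.08  0.098 0.105 0.107]
0.18 78 [0.068 0.079 0.094 0.101 0.103]
0.19 77 [0.064 0.073 0.088 0.098 0.099]
0.2 69 [0.061 0.068 0.082 0.094 0.096]
0.21 75 [0.056 0.064 0.077 0.09  0.092]
0.22 64 [0.053 0.061 0.073 0.085 0.088]
0.23 73 [0.05  0.057 0.07  0.082 0.085]
0.24 264 [0.043 0.045 0.049 0.059 0.08 ]
0.25 701 [0.049 0.056 0.064 0.071 0.077]
side 1773 y [-0.097  0.092]
0.13 42 [0.085 0.087 0.087 0.105 0.118]
0.14 93 [0.082 0.084 0.086 0.103 0.116]
0.15 86 [0.078 0.08  0.082 0.098 0.112]
0.16 96 [0.075 0.077 0.078 0.096 0.107]
0.17 82 [0.071 0.073 0.075 0.093 0.105]
0.18 80 [0.067 0.07  0.072 0.09  0.102]
0.19 84 [0.064 0.066 0.069 0.089 0.098]
0.2 82 [0.059 0.062 0.064 0.082 0.095]
0.21 96 [0.056 0.058 0.061 0.077 0.09 ]
0.22 102 [0.053 0.055 0.058 0.075 0.087]
0.23 79 [0.048 0.053 0.058 0.074 0.083]
0.24 203 [0.044 0.046 0.048 0
[... 222 characters left out ...]
4(0.03), np.float64(0.237)) outertip (np.float64(0.062), np.float64(0.251)) patch (np.float64(0.075), np.float64(0.222))
1.2 innertip (np.float64(0.038), np.float64(0.24)) outertip (np.float64(0.07), np.float64(0.253)) patch (np.float64(0.082), np.float64(0.223))
1.25 innertip (np.float64(0.046), np.float64(0.243)) outertip (np.float64(0.079), np.float64(0.254)) patch (np.float64(0.089), np.float64(0.224))
1.3 innertip (np.float64(0.054), np.float64(0.246)) outertip (np.float64(0.088), np.float64(0.255)) patch (np.float64(0.096), np.float64(0.224))
1.35 innertip (np.float64(0.062), np.float64(0.248)) outertip (np.float64(0.096), np.float64(0.255)) patch (np.float64(0.103), np.float64(0.224))
```

Emit:
{"name": "carry_out", "arguments": {"motion": "0 0 0.0325 0 0 2.1 255;0 0 0.0325 0 0 2.1 255;0 0 0.0325 0 0 2.1 255;0 0 0.0325 0 0 2.1 255;0.031 -0.03 0 0 0 0 255;0.031 -0.03 0 0 0 0 255;0.031 -0.03 0 0 0 0 255;0.031 -0.03 0 0 0 0 255;0.031 -0.03 0 0 0 0 255;0.031 -0.03 0 0 0 0 255;0.031 -0.03 0 0 0 0 255;0.031 -0.03 0 0 0 0 255;0.031 -0.03 0 0 0 0 255;0.031 -0.03 0 0 0 0 255;0.031 -0.032 0 0 0 0 255;0.031 -0.032 0 0 0 0 255;0.031 -0.032 0 0 0 0 255;0.031 -0.032 0 0 0 0 255;0.031 -0.036 0 0 0 0 255;0.031 -0.036 0 0 0 0 255", "grip_force": 5}}

```text
time_s: 1.87
ee_pos: [0.6536, 0.0443, 0.3352]
eef_rot: [-3.142, -0.0, 2.949]
force: [0.1, 0.7, -0.8]
grip_width: 0.0008
grip_force: 0.0
```

Emit:
{"name": "carry_out", "arguments": {"motion": "0 0 0 0 0 0 255;0 0 0 0 0 0 255;0 0 0 0 0 0 255"}}

```text
time_s: 2.12
ee_pos: [0.6523, 0.0465, 0.3352]
eef_rot: [3.142, -0.001, 2.949]
force: [-0.4, -0.3, -0.1]
grip_width: 0.0006
grip_force: 0.0
```

Run:
```python
from h import *
o=ctrl.get_obs();print(o['ee_pos'],loc(o['ee_pos']),o['qpos'])
c=snap('wrist','w1.png');c2=snap('scene')
hsv=cv2.cvtColor(c['pixels'],cv2.COLOR_RGB2HSV).astype(int)
v,u=np.where((hsv[:,:,0]>5)&(hsv[:,:,0]<25)&(hsv[:,:,1]>130))
p,z=pts(c,u,v);p=loc(p[z>0]);p=p[p[:,2]>.15]
if len(p): print('patch',len(p),np.median(p,0),np.percentile(p,[3,97],axis=0))
a=c['pixels'][:,:,::-1];b=c2['pixels'][:,:,::-1]
cv2.imwrite('pics/w1b.png',cv2.resize(np.vstack([a,b]),(480,600)))
```

```text
[0.65229551 0.04650261 0.33517138] [0.1189896  0.02313511 0.33517138] [ 1.50806743e-02  5.01425996e-01  9.50125376e-01  2.25686137e-04
  1.69066247e+00 -1.36344763e+00]
patch 5583 [0.10053401 0.0152416  0.45962373] [[ 0.08330656 -0.02998406  0.21555732]
 [ 0.10168867  0.04325832  0.46564906]]
```

View pics/w1b.png

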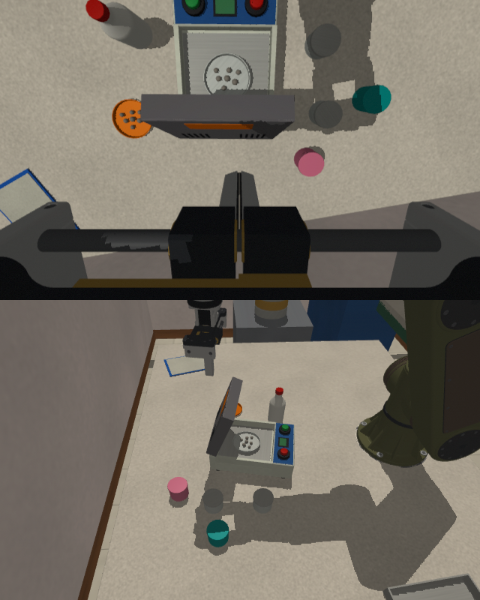

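The wrist view (top half) shows the orange patch on the hood's rear face at about (225,127), with the closed fingers behind it and slightly to its right. The scene view (bottom half) shows the gripper behind and above the hood, clear of it.

Emit:
{"name": "carry_out", "arguments": {"motion": "0.013 -0.014 0 0 0 0 255;0.013 -0.0145 0 0 0 0 255;0 0 0 0 0 0 255;0 0 -0.028 0 0 0 255;0 0 -0.028 0 0 0 255;0 0 -0.028 0 0 0 255;0 0 -0.029 0 0 0 255;0 0 0 0 0 0 255;0 0 0 0 0 0 255"}}

```text
time_s: 2.97
ee_pos: [0.6779, 0.0187, 0.2228]
eef_rot: [-3.141, -0.001, 2.951]
force: [0.1, 0.5, 0.5]
grip_width: 0.0009
grip_force: 0.0
```

Run:
```python
from h import *
o=ctrl.get_obs();print(o['ee_pos'],loc(o['ee_pos']))
c=snap('wrist');hsv=cv2.cvtColor(c['pixels'],cv2.COLOR_RGB2HSV).astype(int)
v,u=np.where((hsv[:,:,0]>5)&(hsv[:,:,0]<25)&(hsv[:,:,1]>130))
p,z=pts(c,u,v);p=loc(p[z>0]);p=p[(p[:,2]>.15)&(p[:,2]<.25)]
if len(p): print('patch',len(p),np.median(p,0),np.percentile(p,[3,97],axis=0))
c=snap('side');cv2.imwrite('pics/s2.png',cv2.resize(c['pixels'][60:260,220:460,::-1],(720,600)))
```

```text
[0.67786213 0.01869458 0.2227527 ] [0.1493939  0.00071821 0.2227527 ]
patch 2447 [ 0.08645455 -0.00495336  0.22751311] [[ 0.08109349 -0.04697331  0.20423573]
 [ 0.09391037  0.03829994  0.24077491]]
```

View pics/s2.png

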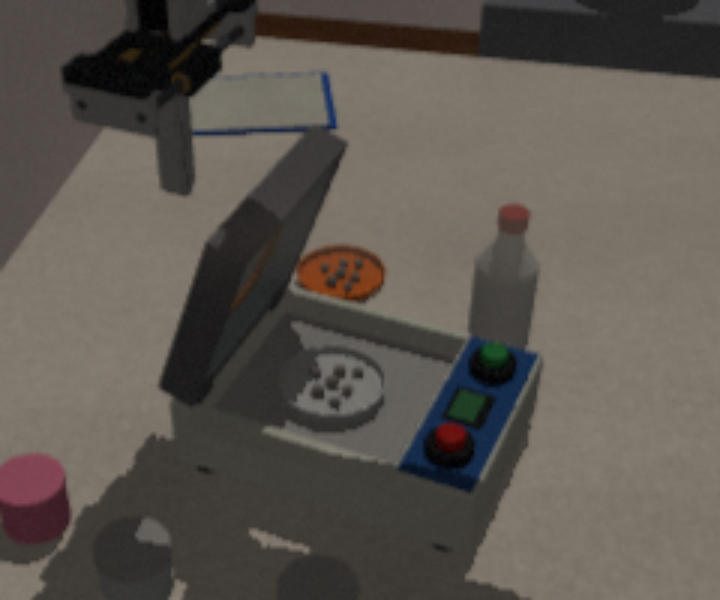

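Side view: fingers hang behind the hood at (175,190), clear of it, level with the orange patch (255,270). The hood stands at about 1.23 rad.

Run:
```python
from h import *
P=lambda t:np.array([.108-.14*np.cos(t)+.035*np.sin(t),0,.08+.14*np.sin(t)+.035*np.cos(t)])
T=np.r_[np.arange(1.23,-.001,-.041)];w=np.array([wor(P(t)) for t in T])
print(w[0],w[-1])
for t,d in zip(T[1:],np.diff(w,axis=0)): print(round(t,3),d.round(4))
```

```text
[0.6235398  0.02852559 0.22364675] [0.499666   0.05261217 0.115     ]
1.189 [-0.0058  0.0011 -0.0007]
1.148 [-0.0057  0.0011 -0.0009]
1.107 [-0.0057  0.0011 -0.0012]
1.066 [-0.0056  0.0011 -0.0014]
1.025 [-0.0056  0.0011 -0.0016]
0.984 [-0.0055  0.0011 -0.0019]
0.943 [-0.0054  0.0011 -0.0021]
0.902 [-0.0053  0.001  -0.0023]
0.861 [-0.0052  0.001  -0.0025]
0.82 [-0.0051  0.001  -0.0028]
0.779 [-0.005  0.001 -0.003]
0.738 [-0.0049  0.001  -0.0032]
0.697 [-0.0048  0.0009 -0.0034]
0.656 [-0.0046  0.0009 -0.0036]
0.615 [-0.0045  0.0009 -0.0038]
0.574 [-0.0043  0.0008 -0.004 ]
0.533 [-0.0042  0.0008 -0.0041]
0.492 [-0.004   0.0008 -0.0043]
0.451 [-0.0038  0.0007 -0.0045]
0.41 [-0.0036  0.0007 -0.0046]
0.369 [-0.0034  0.0007 -0.0048]
0.328 [-0.0032  0.0006 -0.0049]
0.287 [-0.003   0.0006 -0.005 ]
0.246 [-0.0028  0.0006 -0.0052]
0.205 [-0.0026  0.0005 -0.0053]
0.164 [-0.0024  0.0005 -0.0054]
0.123 [-0.0022  0.0004 -0.0055]
0.082 [-0.002   0.0004 -0.0056]
0.041 [-0.0018  0.0003 -0.0056]
0.0 [-0.0015  0.0003 -0.0057]
```

Emit:
{"name": "carry_out", "arguments": {"motion": "-0.009 0.0018 0 0 0 0 255;-0.009 0.0018 0 0 0 0 255;-0.009 0.0018 0 0 0 0 255;-0.009 0.0018 0 0 0 0 255;-0.009 0.0018 0 0 0 0 255;0 0 0 0 0 0 255;0 0 0 0 0 0 255"}}

```text
time_s: 3.65
ee_pos: [0.6341, 0.0268, 0.2247]
eef_rot: [3.141, 0.003, 2.95]
force: [0.1, 0.5, -0.5]
grip_width: 0.0006
grip_force: 0.0
```

Emit:
{"name": "carry_out", "arguments": {"motion": "-0.005 0.001 -0.0005 0 0 0 255;-0.005 0.001 -0.0005 0 0 0 255;-0.0058 0.0011 -0.0007 0 0 0 255;-0.0057 0.0011 -0.0009 0 0 0 255;-0.0057 0.0011 -0.0012 0 0 0 255;-0.0056 0.0011 -0.0014 0 0 0 255;-0.0056 0.0011 -0.0016 0 0 0 255;-0.0055 0.0011 -0.0019 0 0 0 255"}}

```text
time_s: 4.32
ee_pos: [0.5891, 0.0354, 0.2136]
eef_rot: [3.142, 0.0, 2.949]
force: [4.3, 0.4, 0.4]
grip_width: 0.0005
grip_force: 1.6
```

```bash
cat > look.py <<'E'
from h import *
import sys
o=ctrl.get_obs();print(o['ee_pos'],loc(o['ee_pos']),o['force'],o['time_s'])
c=snap('side');v,u=np.mgrid[100:240,270:410].reshape(2,-1);p,z=pts(c,u,v);p=loc(p[z>0])
# near (+y) side wall of the hood: points by local y
q=p[(abs(p[:,1]-.094)<.006)&(p[:,2]>.09)&(p[:,0]>-.09)&(p[:,0]<.12)];print('side wall x/z',len(q),q.min(0).round(3),q.max(0).round(3))
# upper envelope
for x in np.arange(-.07,.13,.02):
    s=p[(abs(p[:,0]-x)<.005)&(p[:,1]>.05)&(p[:,1]<.098)]
    if len(s): print(round(x,2),s[:,2].max().round(3),s[:,2].min().round(3))
cv2.imwrite('pics/'+sys.argv[1],cv2.resize(c['pixels'][60:260,220:460,::-1],(720,600)))
E
python3 look.py s3.png
```

```text
[0.58909079 0.0353941  0.21360136] [5.90671612e-02 1.66957134e-04 2.13601356e-01] [4.2977633  0.38466727 0.37648659] 4.3167
side wall x/z 726 [0.005 0.088 0.09 ] [0.119 0.093 0.356]
-0.07 0.084 -0.0
-0.05 0.083 -0.003
-0.03 0.083 -0.002
-0.01 0.082 -0.001
0.01 0.231 -0.002
0.03 0.356 -0.002
0.05 0.354 -0.001
0.07 0.349 -0.002
0.09 0.347 -0.001
0.11 0.134 -0.001
```

View pics/s3.png

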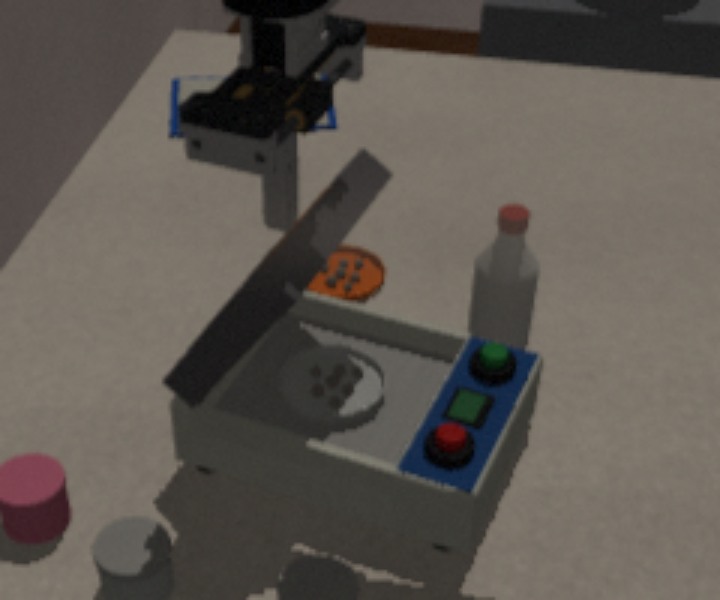

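The side view shows the hood following the fingers: the tips touch its outer face near (280,225) and it is partly closed, at about 1.0 rad. The force is 4.3 N, as expected, so I continue the arc.

Emit:
{"name": "carry_out", "arguments": {"motion": "-0.0054 0.0011 -0.0021 0 0 0 255;-0.0053 0.001 -0.0023 0 0 0 255;-0.0052 0.001 -0.0025 0 0 0 255;-0.0051 0.001 -0.0028 0 0 0 255;-0.005 0.001 -0.003 0 0 0 255;-0.0049 0.001 -0.0032 0 0 0 255;-0.0048 0.0009 -0.0034 0 0 0 255;-0.0046 0.0009 -0.0036 0 0 0 255;-0.0045 0.0009 -0.0038 0 0 0 255;-0.0043 0.0008 -0.004 0 0 0 255"}}

```text
time_s: 5.2
ee_pos: [0.5401, 0.0449, 0.1827]
eef_rot: [-3.142, 0.0, 2.949]
force: [2.2, -0.8, 1.8]
grip_width: 0.0005
grip_force: 1.3
```

Emit:
{"name": "carry_out", "arguments": {"motion": "-0.0042 0.0008 -0.0041 0 0 0 255;-0.004 0.0008 -0.0043 0 0 0 255;-0.0038 0.0007 -0.0045 0 0 0 255;-0.0036 0.0007 -0.0046 0 0 0 255;-0.0034 0.0007 -0.0048 0 0 0 255;-0.0032 0.0006 -0.0049 0 0 0 255;-0.003 0.0006 -0.005 0 0 0 255;-0.0028 0.0006 -0.0052 0 0 0 255;-0.0026 0.0005 -0.0053 0 0 0 255;-0.0024 0.0005 -0.0054 0 0 0 255;0 0 0 0 0 0 255"}}

```text
time_s: 6.12
ee_pos: [0.5066, 0.0514, 0.1337]
eef_rot: [-3.141, -0.002, 2.949]
force: [-1.1, -0.5, -0.3]
grip_width: 0.0007
grip_force: 0.0
```

Emit:
{"name": "carry_out", "arguments": {"motion": "-0.0022 0.0004 -0.005 0 0 0 255;-0.002 0.0004 -0.005 0 0 0 255;-0.0018 0.0003 -0.004 0 0 0 255;0 0 -0.003 0 0 0 255;0 0 0 0 0 0 255"}}

```text
time_s: 6.53
ee_pos: [0.501, 0.0525, 0.1171]
eef_rot: [-3.141, -0.002, 2.949]
force: [0.4, 0.4, 0.4]
grip_width: 0.0009
grip_force: 0.0
```

Emit:
{"name": "carry_out", "arguments": {"motion": "0 0 -0.001 0 0 0 255;0 0 -0.001 0 0 0 255;0 0 -0.001 0 0 0 255;0 0 0 0 0 0 255"}}

```text
time_s: 6.87
ee_pos: [0.5015, 0.0524, 0.1152]
eef_rot: [-3.142, -0.0, 2.949]
force: [-3.5, 0.8, 6.5]
grip_width: 0.0004
grip_force: 2.5
```

```bash
python3 look.py s4.png
```

```text
[0.50150667 0.05242843 0.11523663] [-0.0301581   0.00017097  0.11523663] [-3.50452203  0.80818559  6.51071852] 6.8667
side wall x/z 577 [-0.071  0.088  0.09 ] [0.1   0.094 0.258]
-0.07 0.117 -0.0
-0.05 0.359 -0.002
-0.03 0.356 -0.002
-0.01 0.26 -0.002
0.01 0.118 -0.001
0.03 0.119 -0.002
0.05 0.118 -0.001
0.07 0.118 -0.001
0.09 0.119 -0.001
0.11 0.097 -0.002
```

View pics/s4.png

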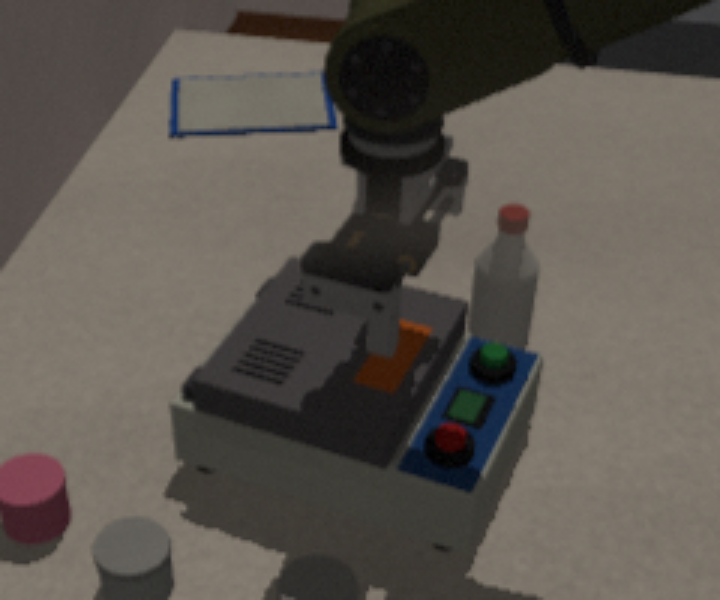

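The side view shows the hood lying level on the chamber, with the fingers on the orange patch at (385,350). The face is level at about 0.118 m along its length. I'll press a little more to make sure it is seated.

Emit:
{"name": "carry_out", "arguments": {"motion": "0 0 -0.001 0 0 0 255;0 0 -0.001 0 0 0 255;0 0 -0.0005 0 0 0 255;0 0 0 0 0 0 255;0 0 0 0 0 0 255"}}

```text
time_s: 7.33
ee_pos: [0.5017, 0.0524, 0.1149]
eef_rot: [3.141, 0.001, 2.949]
force: [-15.8, -0.6, 32.4]
grip_width: 0.0004
grip_force: 16.2
```

Emit:
{"name": "carry_out", "arguments": {"motion": "0 0 0.005 0 0 0 255;0 0 0.02 0 0 0 255;0 0 0.02 0 0 0 255;-0.022 -0.01 0 0 0 0 255;-0.022 -0.01 0 0 0 0 255;-0.022 -0.01 0 0 0 0 255;-0.022 -0.009 0 0 0 0 255;0 0 0 0 0 0 255;0 0 0 0 0 0 255;0 0 0 0 0 0 255"}}

```text
time_s: 8.17
ee_pos: [0.4143, 0.0135, 0.1577]
eef_rot: [3.141, 0.001, 2.949]
force: [0.5, 1.0, -1.2]
grip_width: 0.0005
grip_force: 0.0
```

Run:
```python
from h import *
o=ctrl.get_obs();print(o['ee_pos'],loc(o['ee_pos']),o['force'])
for n in('wrist','scene','side'):
    c=snap(n)
    hsv=cv2.cvtColor(c['pixels'],cv2.COLOR_RGB2HSV).astype(int);H,S,V=hsv[:,:,0],hsv[:,:,1],hsv[:,:,2]
    v,u=np.where((H>45)&(H<85)&(S>110)&(V>40));p,z=pts(c,u,v);p=p[(z>0)];k=p[(p[:,2]>.094)&(p[:,2]<.112)&(abs(p[:,0]-.41)<.06)&(abs(p[:,1])<.08)]
    if len(k): print(n,len(k),np.median(k,0).round(4),np.percentile(k,[2,98],axis=0).round(4))
    # hood top heights
    v,u=np.mgrid[0:400,0:640].reshape(2,-1);p,z=pts(c,u,v);p=loc(p[z>0])
    s=lambda x:np.median(p[(abs(p[:,0]-x)<.008)&(abs(p[:,1])<.085)&(p[:,2]>.1)&(p[:,2]<.14)][:,2]).round(4)
    print('hood z front/back',s(-.06),s(.08))
    if n=='wrist': cv2.imwrite('pics/w5.png',c['pixels'][:,:,::-1])
```

```text
[0.41426155 0.0134933  0.15769345] [-0.10836772 -0.0547008   0.15769345] [ 0.50501148  0.96331263 -1.18954625]
wrist 561 [0.411  0.0109 0.1018] [[4.012e-01 3.000e-04 9.560e-02]
 [4.221e-01 2.110e-02 1.032e-01]]
hood z front/back 0.1152 nan
scene 63 [0.413  0.0152 0.101 ] [[0.4017 0.0032 0.0951]
 [0.4223 0.0236 0.104 ]]
hood z front/back 0.1149 0.1149
side 1 [0.4064 0.0043 0.1027] [[0.4064 0.0043 0.1027]
 [0.4064 0.0043 0.1027]]
hood z front/back 0.1161 0.1161
  return _methods._mean(a, axis=axis, dtype=dtype,
  ret = ret.dtype.type(ret / rcount)
```

View pics/w5.png

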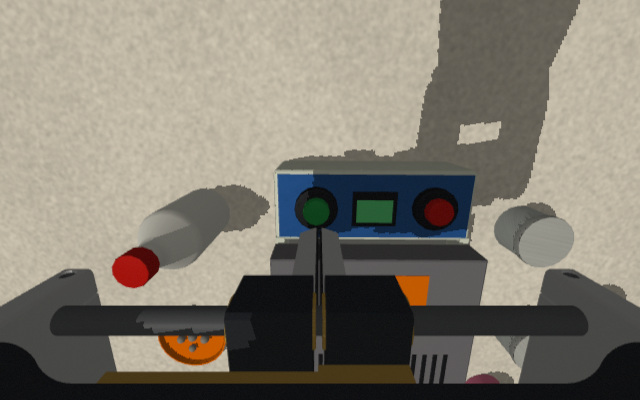

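The wrist view shows the hood shut (grey, level at 0.115 m front and back). The fingertips (318,235) are over the green key at (315,211). The red key is at (439,211), and the green square display at (374,211) is not a key. The round green one on the -y side is the start key, so I press that.

Emit:
{"name": "carry_out", "arguments": {"motion": "-0.002 -0.001 -0.016 0 0 0 255;0 0 -0.016 0 0 0 255;0 0 -0.015 0 0 0 255;0 0 0 0 0 0 255;0 0 -0.003 0 0 0 255;0 0 -0.003 0 0 0 255;0 0 -0.003 0 0 0 255;0 0 0 0 0 0 255"}}

```text
time_s: 8.98
ee_pos: [0.4119, 0.0125, 0.1015]
eef_rot: [3.141, 0.001, 2.949]
force: [0.6, 0.0, 1.2]
grip_width: 0.0006
grip_force: 0.7
```

Emit:
{"name": "carry_out", "arguments": {"motion": "0 0 -0.002 0 0 0 255;0 0 -0.002 0 0 0 255;0 0 -0.0015 0 0 0 255;0 0 -0.001 0 0 0 255;0 0 0 0 0 0 255;0 0 0 0 0 0 255"}}

```text
time_s: 9.48
ee_pos: [0.412, 0.0124, 0.096]
eef_rot: [3.141, 0.001, 2.949]
force: [-4.2, 0.7, 17.5]
grip_width: 0.0007
grip_force: 8.4
```

Emit:
{"name": "carry_out", "arguments": {"motion": "0 0 0.01 0 0 0 255;0 0 0.02 0 0 0 255;0 0 0.03 0 0 0 255;0 0 0.03 0 0 0 255;0 0 0.03 0 0 0 255;0 0 0 0 0 0 255;0 0 0 0 0 0 255;0 0 0 0 0 0 255"}}

```text
time_s: 10.15
ee_pos: [0.4112, 0.0124, 0.2141]
eef_rot: [-3.141, -0.001, 2.949]
force: [-0.6, 0.4, 0.3]
grip_width: 0.0007
grip_force: 0.0
```

Run:
```python
from h import *
o=ctrl.get_obs();print(o['ee_pos'],o['force'])
c=snap('wrist');hsv=cv2.cvtColor(c['pixels'],cv2.COLOR_RGB2HSV).astype(int);H,S,V=hsv[:,:,0],hsv[:,:,1],hsv[:,:,2]
v,u=np.where((H>45)&(H<85)&(S>110)&(V>40));p,z=pts(c,u,v);k=p[(z>0)&(p[:,2]>.088)&(p[:,2]<.112)];print('key',np.median(k,0))
v,u=np.mgrid[0:400,0:640].reshape(2,-1);p,z=pts(c,u,v);p=loc(p[z>0])
print('hood front',np.median(p[(abs(p[:,0]+.06)<.008)&(abs(p[:,1])<.085)&(p[:,2]>.1)&(p[:,2]<.14)][:,2]))
print(ctrl.hand_in())
```

```text
[0.41116842 0.01240094 0.21408151] [-0.62145811  0.35835177  0.27266003]
key [0.41158506 0.01075518 0.1016492 ]
hood front 0.11523784599171868
the job is handed in; nothing more can be done
None
```

The hood is fully shut, the green start key was pressed to its stop and is back up, the arm is clear of everything, and the job is handed in; no verdict was returned.

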